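# Isolate and shut the battery supply case

## Task

The battery supply is going back on the shelf: flip its isolator, the long toggle beside the voltmeter, over until it clicks off (leaning to the catch side), leaving the two short output switches as they are. Then shut the lid fully and snap its catch down. Leave the other things on the bench where they are.

Things in the scene. Friction and masses are not known exactly. Their poses are not given: they have to be found in the camera images.
- case: Portable battery supply: grey hard-plastic case, fixed on the bench. Body 165 mm (its x) by 250 mm (its y), 90 mm high, hinged along one long side, catch in the middle of the other. Origin: centre of the underside; own +x from the catch side to the hinge side, y along the hinge, z up (facing the catch side, +y is left). A black handle sticks out 16 mm at the -y end.
- panel (a point): Centre of the aluminium panel sunk in the case, 74 mm above the bench, 16 mm below the rim. On it, in the case's frame: three steel toggle switches in a row at x = -30 mm, the long isolator at y = +60, two short output switches at y = 0 and -48 mm. Fuse holders and brass posts, up to 18 mm high, stand at x = +47 mm; flat sockets near y = -90.
- voltmeter (a point): Middle of the face of the panel voltmeter, a black rectangle 30 x 48 mm standing 7 mm above the panel, at x = +45, y = +60 mm in the case's frame: between the isolator and the hinge.
- isolator (a joint): Angle of the isolator, the long toggle: 0 = on, leaning 0.42 rad from upright to the hinge side (as it starts); 0.84 = off, leaning as much to the catch side. It snaps at 0.42: short of that it springs back, past it it jumps over by itself. Takes about 5 N at the tip, more lower down.
- isolator_pivot (a point): Pivot of the isolator's lever, at x = -30, y = +60 mm in the case's frame, 86 mm above the bench, on a steel bush 14 mm thick. The lever is a round steel bat 30 mm long from here, 6 mm thick at its foot and 9 mm near the tip; it swings in the case's x-z plane.
- isolator_tip (a point): Free end of the isolator's lever, 113 mm above the bench at either end of its swing.
- out_near_tip (a point): Free end of the short output switch in the middle of the row (y = 0): lever 16 mm long from a pivot 81 mm above the bench, 6 mm thick, same swing and snap as the isolator; it leans to the hinge side.
- out_far_tip (a point): Free end of the other short output switch (y = -48 mm), the same but leaning to the catch side.
- lid (a joint): Opening angle of the lid: 0 = fully shut, 1.57 = upright; starts at 1.6 to 1.9, leaning back past upright. A stiff hinge: the lid stays where it is left and takes up to about 4 N at its free edge to move. It turns about the case's y axis direction.
- lid_hinge (a point): Middle of the lid's hinge line: x = +86.5 mm in the case's frame, 91 mm above the bench. The lid is a shell 250 mm wide with a flat outside; its front face is 169 mm from this line and its outside 34 mm above the plane of its rim, which passes through this line. Shut, its top is 125 mm above the bench; three 1 mm ribs run within 25 mm of its middle.
- lid_edge (a point): Middle (y = 0) of the lid's free edge, on the corner of its outside and its front face.
- catch (a joint): Angle of the catch, a black flap on the lid's front face, relative to the lid: 1.35 = open, standing out (as it starts); 0 = snapped down flat along the case's front, its lip under a rib of the body, which holds the lid down. It snaps at about 0.5: short of that it springs open again, past it it jumps shut. Takes about 6 N near its end.
- catch_pivot (a point): Middle of the catch's pivot line, parallel to the hinge; with the lid shut at x = -89 mm in the case's frame, 103 mm above the bench. The flap is 46 mm wide and reaches 50 mm from here; its outer face lies 6.5 mm outside a line from the pivot along the flap. With the lid open the flap stands up beyond the lid's free edge.
- catch_tip (a point): Middle of the flap's free end, on its outer face.
- screwdriver: Bystander: screwdriver lying on its side, 190 mm long, black handle 26 mm thick; origin under its middle, own x from handle to blade.
- adapter: Bystander: black plug-in mains adapter lying flat, 78 x 46 x 34 mm; origin under its middle.
- tape: Bystander: roll of black tape lying flat, 96 mm across, 19 mm high; origin under its middle.
- jar: Bystander: small closed glass jar with a steel cap, 52 mm across, 62 mm tall; origin under its middle.
- pedal: Bystander: aluminium effects pedal, 118 x 66 mm, 48 mm high with its knobs; origin under its middle.
- mug: Bystander: white mug, 80 mm across plus its handle, 92 mm tall; origin under its middle.
- driver: Bystander: bare loudspeaker driver lying on its magnet, cone up, 132 mm across, 61 mm high; origin under its middle.
- pliers: Bystander: pliers lying flat, 140 mm long, 16 mm high; origin near the middle, own x towards the jaws.

How it is judged:
By the outcome, as a careful person would: the job done as asked, in the order asked, and still so for the second after the job is handed in, with the robot touching nothing.
It also fails if it takes over 56 s, if anything falls off the work surface, if the arm or the gripper's body presses on something with over 40 N, if the wrist force passes 120 N, or if a joint passes its speed limit or range.

## Robot

A 6-joint arm with a two-finger parallel gripper is mounted at the origin on the work surface. World frame = base frame: x ahead of the robot, y to its left, z up, the work surface at z = 0. Lengths are in m, angles in rad, forces in N, time in s.
With the tool pointing down it reaches from about 0.25 to 0.775 m from the base axis. Payload 4 kg.
Tool frame: the origin (TCP) lies at the centre of the arm's flange, where the gripper is bolted on; the fingertips stand 199 mm ahead of it and the grasp point (between the pads) lies 180 mm ahead of it (robot.tcp_to_tips is the z of the fingertips in the tool frame, in m); z points along the fingers, y is the line along which they close (so a half turn about z gives the same grasp; the last joint's range is limited). The gripper opens to 94 mm and grips with 3 to 60 N. Pads are 16 mm wide; open, the fingers measure 119 mm over their backs; the gripper's body (75 mm by 177 mm) begins 78 mm behind the grasp point.
Start: joints at [-1.437, 0.087, 1.371, -0, 1.684, -0.103], TCP at [0.129, -0.535, 0.405] pointing down, gripper open.
Joint ranges: [-3.1, 3.1], [-0.76, 2.03], [0.27, 2.55], [-1.08, 4.22], [0.17, 2.65], [-2.57, 2.57]. Speed limits (rad/s): [2.79, 2.79, 3.14, 3.14, 3.14, 3.14].

## Interface

Orientations are given as [roll, pitch, yaw] about the fixed x, y, z axes, in that order (R = Rz(yaw) Ry(pitch) Rx(roll)).
In Python, from bench import robot gives the robot as it stands.
- The arm moves only by the tool play_rows, never from a script. Its arguments are lists of equal length, an entry for each row: "translation": the shift along the tool's x, y, z scaled (see below), a list of three; "twist": the turn, a rotation vector about the tool's x, y, z scaled (see below), a list of three; "gripper": the opening, from -1 (shut) to 1 (fully open). A call has 1 to 8 rows; each row shifts and turns the commanded pose from where the row before left it, along the tool's axes as they then stand; what a row does not reach is not made up. The controller multiplies each number of a shift by 0.04 m and each number of a turn by 0.1 rad. A row lasts 1/10 s, in which the tool goes at most 50 mm and 8.59 degrees, less where a joint would pass 70% of its speed; a pose out of reach is approached as far as the arm can. A call with a number of a shift or a turn outside -1 to 1 is refused whole. A call with a gripper value outside its range is refused whole. The fingers move at their own pace and stop on an object; the grip force is fixed at half the most. Time passes only in rows, so rows that do not move let the fingers close. It gives the time, the measured TCP pose, the force, the opening and the grip force at its end, in the units of the state.
- robot.get_obs(): the state, without advancing time (a new reading comes with each control period).
- robot.snapshot(name): name is "scene" or "top" or "wrist"; returns the picture (384x512x3 uint8, red, green, blue); there is no depth.
- robot.camera_model(name): a dict with "camera_matrix" (3x3 intrinsics, pixels), "rvec" (rotation vector, rad) and "tvec" (3), from world to camera coordinates, as OpenCV has them. Camera axes: x right, y down, z forward; pixel columns grow to the right and rows downward; lengths in m; the calibration is good to about 2 mm. A picture is of the moment at which its call begins: read the wrist's pose just before it. camera_model takes no time and is no camera call; for the wrist camera it gives the pose at the moment of the call.
- robot.close_job(): hands the job in; it is judged then, once.
Trained networks look in the newest picture that a camera, given by its name, has taken for a name from the list of things; names that differ only in an ending like _2 or _b are one class to them, and where a whole thing is asked for, a point or a joint stands for the part that bears it (a point fixed in the world has none). Each returns a list of dicts, best first, with "score" (0 to 1); they miss things now and then, are a little off and sometimes report something else, mostly with a low value. They report only what shows in the picture. A call takes as long as a camera call.
- robot.recognise(name, camera): "centre" ([x, y, z] in m, in world coordinates, good to about 4 mm: the middle of the surface that is visible of it).
- robot.spot_point(name, camera): "centre" ([x, y, z] in m, in world coordinates, good to about 4 mm: a listed point, or the origin of a listed thing).
The state is a dict: "time": time; "joint_positions": joint angles; "qvel": joint speeds; "joint_torque": joint torques, N m; "tool_pos": TCP position; "ee_rot": TCP orientation; "wrist_force": force on the tool from outside, world axes, zero at the start; "wrist_torque": the same for the moment, N m; "width": finger opening in m; "finger_force": force on a finger pad.
Only numpy, scipy, OpenCV 4.12 (cv2) and the standard library are available. Lean on these libraries where they do the work, as an engineer would, in place of code of your own. Each camera call takes 0.05 s, during which the arm holds its last target. There are 200 camera calls.

## Working session

There is one attempt and no reset: what is moved stays moved. The work goes in short steps, Python scripts to look and compute and a tool call to move; the robot and the scene stay as the last step left them, time stands still between calls to the robot, and variables do not carry over. Pictures are saved under pics/ and viewed, at most 10 in all, crops included, and the job is handed in when it is done.

Besides the shell and the picture viewer there is one more tool, called after ">>>" as name(argument=value, ...) on one line, values as JSON. play_rows: Moves the arm, as the interface text tells. Its arguments: {"type":"object","properties":{"translation":{"type":"array","items":{"type":"array","items":{"type":"number","minimum":-1,"maximum":1}}},"twist":{"type":"array","items":{"type":"array","items":{"type":"number","minimum":-1,"maximum":1}}},"gripper":{"type":"array","items":{"type":"number"}}},"required":["translation","twist","gripper"]}

```bash
mkdir -p pics; ls
python3 - <<'E'
from bench import robot
import cv2,numpy as np
ims=[]
for c in ("scene","top"):
    im=robot.snapshot(c); ims.append(im)
    for n in ["case","panel","voltmeter","isolator_pivot","isolator_tip","out_near_tip","out_far_tip","lid_hinge","lid_edge","catch_pivot","catch_tip"]:
        r=robot.spot_point(n,c)
        print(c,n,[(np.round(d["centre"],3).tolist(),round(d["score"],2)) for d in r[:2]])
    cv2.imwrite(f"pics/{c}0.png",im[:,:,::-1])
o=robot.get_obs();print(o["time"],o["tool_pos"],o["ee_rot"])
E
```

```text
pics
scene case [([0.548, -0.01, 0.006], 0.6)]
scene panel [([0.545, -0.012, 0.07], 0.66), ([0.456, -0.211, 0.003], 0.23)]
scene voltmeter [([0.492, 0.029, 0.083], 0.87)]
scene isolator_pivot [([0.493, -0.047, 0.084], 0.84)]
scene isolator_tip [([0.548, 0.114, 0.312], 0.27)]
scene out_near_tip [([0.621, 0.164, 0.002], 0.3)]
scene out_far_tip []
scene lid_hinge [([0.55, 0.072, 0.088], 0.56)]
scene lid_edge [([0.549, 0.136, 0.255], 0.81), ([0.551, 0.071, 0.087], 0.66)]
scene catch_pivot [([0.546, 0.114, 0.26], 0.54)]
scene catch_tip [([0.549, 0.116, 0.317], 0.57), ([0.621, 0.166, 0.0], 0.27)]
top case [([0.551, -0.013, -0.001], 0.8)]
top panel [([0.546, -0.017, 0.072], 0.86), ([0.542, 0.116, 0.26], 0.53)]
top voltmeter [([0.491, 0.031, 0.084], 0.59)]
top isolator_pivot [([0.49, -0.045, 0.081], 0.9)]
top isolator_tip [([0.489, -0.032, 0.111], 0.42)]
top out_near_tip [([0.489, 0.03, 0.082], 0.67)]
top out_far_tip [([0.546, 0.115, 0.261], 0.45)]
top lid_hinge [([0.55, 0.074, 0.089], 0.9), ([0.491, -0.044, 0.084], 0.67)]
top lid_edge [([0.548, 0.136, 0.255], 0.88)]
top catch_pivot [([0.545, 0.117, 0.259], 0.62)]
top catch_tip [([0.548, 0.122, 0.315], 0.5)]
1.2 [ 0.12900812 -0.53465936  0.40468442] [3.14156240e+00 1.90795915e-05 2.36734243e-01]
```

View pics/scene0.png

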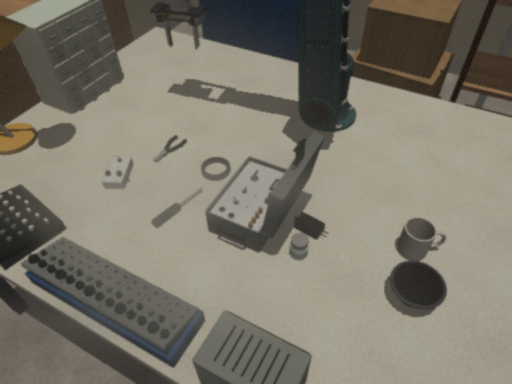

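View pics/top0.png

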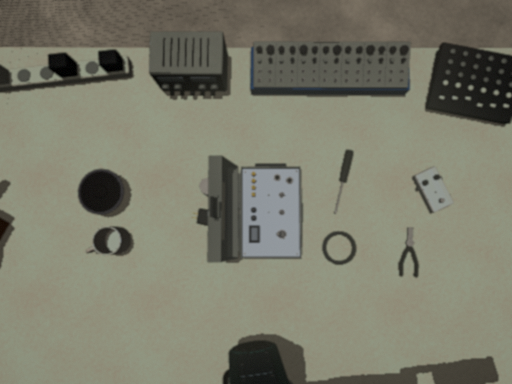

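```bash
cat > plan.py <<'E'
import numpy as np
from bench import robot
from scipy.spatial.transform import Rotation as R
def rows(target,yaw,n):
    o=robot.get_obs(); p=np.array(o["tool_pos"]); r=R.from_euler("xyz",o["ee_rot"])
    g=R.from_euler("xyz",[np.pi,0,yaw]); w=(r.inv()*g).as_rotvec()/n
    d=(np.array(target)-p)/n; T=[];W=[]
    for i in range(n):
        T.append((r.inv().apply(d)/.04).round(2).tolist()); W.append((w/.1).round(2).tolist()); r=r*R.from_rotvec(w)
    return T,W
E
python3 - <<'E'
from plan import *
T,W=rows([.4905,-.013,.345],np.pi/2,17)
for t,w in zip(T,W):print(t,w)
E
```

```text
[0.7, -0.62, 0.09] [0.0, 0.0, -0.78]
[0.74, -0.56, 0.09] [0.0, 0.0, -0.78]
[0.79, -0.5, 0.09] [0.0, 0.0, -0.78]
[0.82, -0.44, 0.09] [0.0, 0.0, -0.78]
[0.85, -0.38, 0.09] [0.0, 0.0, -0.78]
[0.88, -0.31, 0.09] [0.0, 0.0, -0.78]
[0.9, -0.24, 0.09] [0.0, 0.0, -0.78]
[0.92, -0.17, 0.09] [0.0, 0.0, -0.78]
[0.93, -0.09, 0.09] [0.0, 0.0, -0.78]
[0.93, -0.02, 0.09] [0.0, 0.0, -0.78]
[0.93, 0.05, 0.09] [0.0, 0.0, -0.78]
[0.92, 0.13, 0.09] [0.0, 0.0, -0.78]
[0.91, 0.2, 0.09] [0.0, 0.0, -0.78]
[0.89, 0.27, 0.09] [0.0, 0.0, -0.78]
[0.87, 0.34, 0.09] [0.0, 0.0, -0.78]
[0.84, 0.41, 0.09] [0.0, 0.0, -0.78]
[0.81, 0.47, 0.09] [0.0, 0.0, -0.78]
```

>>> play_rows(translation=[[0.7, -0.62, 0.09], [0.74, -0.56, 0.09], [0.79, -0.5, 0.09], [0.82, -0.44, 0.09], [0.85, -0.38, 0.09], [0.88, -0.31, 0.09], [0.9, -0.24, 0.09], [0.92, -0.17, 0.09]], twist=[[0, 0, -0.78], [0, 0, -0.78], [0, 0, -0.78], [0, 0, -0.78], [0, 0, -0.78], [0, 0, -0.78], [0, 0, -0.78], [0, 0, -0.78]], gripper=[-1, -1, -1, -1, -1, -1, -1, -1])

```text
time: 2.0
tool_pos: [0.2997, -0.2882, 0.376]
ee_rot: [3.141, 0.0, 0.864]
wrist_force: [1.0, 0.2, -0.4]
width: 0.0334
finger_force: 0.0
```

>>> play_rows(translation=[[0.93, -0.09, 0.09], [0.93, -0.02, 0.09], [0.93, 0.05, 0.09], [0.92, 0.13, 0.09], [0.91, 0.2, 0.09], [0.89, 0.27, 0.09], [0.87, 0.34, 0.09], [0.84, 0.41, 0.09]], twist=[[0, 0, -0.78], [0, 0, -0.78], [0, 0, -0.78], [0, 0, -0.78], [0, 0, -0.78], [0, 0, -0.78], [0, 0, -0.78], [0, 0, -0.78]], gripper=[-1, -1, -1, -1, -1, -1, -1, -1])

```text
time: 2.8
tool_pos: [0.4716, -0.0443, 0.3472]
ee_rot: [3.141, 0.0, 1.488]
wrist_force: [1.3, -0.4, 0.0]
width: 0.0001
finger_force: 0.0
```

>>> play_rows(translation=[[0.81, 0.47, 0.09], [0, 0, 0]], twist=[[0, 0, -0.78], [0, 0, 0]], gripper=[-1, -1])

```text
time: 3.0
tool_pos: [0.4938, -0.0122, 0.3427]
ee_rot: [-3.141, -0.002, 1.569]
wrist_force: [-0.3, -0.3, 0.1]
width: 0.0007
finger_force: 0.0
```

Run:
```python
from plan import *
import cv2
o=robot.get_obs();print(o["time"],o["tool_pos"],o["ee_rot"],o["width"])
im=robot.snapshot("wrist"); cv2.imwrite("pics/w1.png",im[:,:,::-1])
for n in ["isolator_pivot","isolator_tip","voltmeter","panel","out_near_tip","lid_hinge"]:
    print(n,[(np.round(d["centre"],3).tolist(),round(d["score"],2)) for d in robot.spot_point(n,"wrist")[:2]])
```

```text
3.0 [ 0.4938073  -0.01217189  0.3426739 ] [-3.14098247e+00 -1.53591673e-03  1.56870950e+00] 0.00073839251588285
isolator_pivot [([0.545, 0.072, 0.089], 0.5)]
isolator_tip [([0.598, -0.048, 0.097], 0.42)]
voltmeter [([0.491, 0.034, 0.08], 0.92)]
panel [([0.55, -0.012, 0.073], 0.69)]
out_near_tip [([0.552, -0.041, 0.094], 0.47)]
lid_hinge [([0.546, 0.072, 0.089], 0.87)]
```

View pics/w1.png

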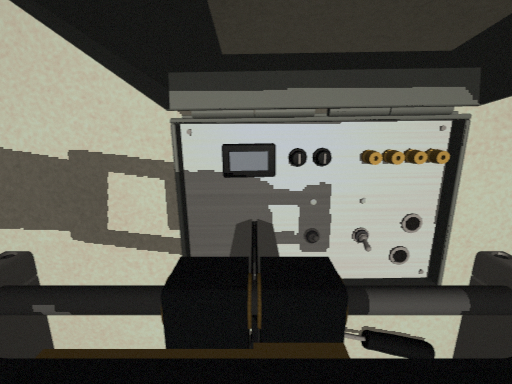

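>>> play_rows(translation=[[0, -0.08, 0.55], [0, 0, 0.55], [0, 0, 0], [-0.24, 0, 0], [-0.24, 0, 0], [-0.12, 0, 0], [-0.12, 0, 0], [0, 0, 0]], twist=[[0, 0, 0], [0, 0, 0], [0, 0, 0], [0, 0, 0], [0, 0, 0], [0, 0, 0], [0, 0, 0], [0, 0, 0]], gripper=[-1, -1, -1, -1, -1, -1, -1, -1])

```text
time: 4.15
tool_pos: [0.4895, -0.0422, 0.3013]
ee_rot: [3.139, -0.009, 1.563]
wrist_force: [0.3, 11.1, 4.1]
width: 0.0007
finger_force: 6.1
```

>>> play_rows(translation=[[-0.12, 0, 0], [0, 0, 0]], twist=[[0, 0, 0], [0, 0, 0]], gripper=[-1, -1])

```text
time: 4.35
tool_pos: [0.4894, -0.0444, 0.3013]
ee_rot: [3.138, -0.018, 1.565]
wrist_force: [0.0, 21.4, 4.0]
width: 0.0002
finger_force: 9.9
```

Run:
```python
from plan import *
import cv2
for c in ("scene","top"):
    im=robot.snapshot(c)
    M=robot.camera_model(c)
    q,_=cv2.projectPoints(np.array([[.49,-.045,.1]]),M["rvec"],M["tvec"],M["camera_matrix"],None);u,v=q[0,0].astype(int)
    cv2.imwrite(f"pics/{c}1.png",cv2.resize(im[v-30:v+30,u-40:u+40,::-1],None,fx=8,fy=8,interpolation=cv2.INTER_CUBIC))
```

```text
(no output)
```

View pics/scene1.png

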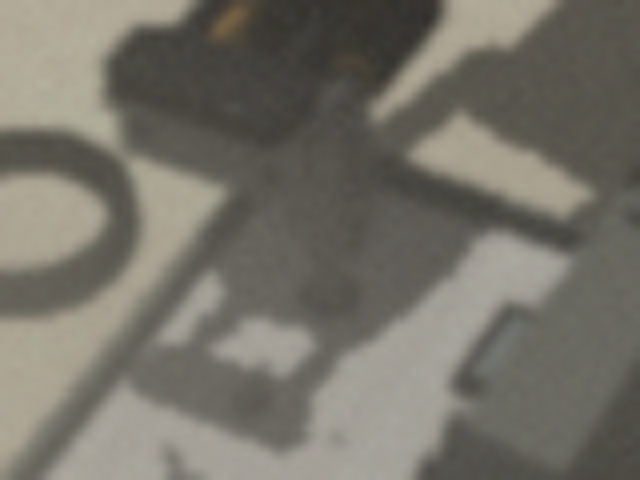

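>>> play_rows(translation=[[0.3, 0, 0], [0, 0, -0.8], [0, 0, -1], [0, 0.3, -1], [0, 0.3, -1], [0, 0.3, -1], [0.3, 0.3, -1], [0.8, 0.3, -0.4]], twist=[[0, 0, 0], [0, 0, 0], [0, 0, 0], [0, 0, 0], [0, 0, 0], [0, 0, 0], [0, 0, 0], [0, 0, 0]], gripper=[-1, -1, -1, -1, -1, -1, -1, -1])

```text
time: 5.25
tool_pos: [0.5492, 0.0049, 0.5535]
ee_rot: [3.132, 0.003, 1.557]
wrist_force: [0.7, 0.3, 0.3]
width: 0.0004
finger_force: 0.0
```

>>> play_rows(translation=[[1, 0, 0], [1, 0, 0], [1, 0, 0], [0.5, 0, 0], [0, 0, 0]], twist=[[0, 0, 0], [0, 0, 0], [0, 0, 0], [0, 0, 0], [0, 0, 0]], gripper=[-1, -1, -1, -1, -1])

```text
time: 5.75
tool_pos: [0.5504, 0.1485, 0.5481]
ee_rot: [3.14, 0.001, 1.566]
wrist_force: [0.0, -0.2, -0.5]
width: 0.0006
finger_force: 0.0
```

Run:
```python
from plan import *
import cv2
o=robot.get_obs();print(o["time"],o["tool_pos"],o["ee_rot"])
out=[]
for c,p in (("scene",[.49,-.045,.1]),("top",[.52,-.02,.1])):
    im=robot.snapshot(c)
    for n in ["isolator_pivot","isolator_tip","lid_edge","catch_tip"]:
        print(c,n,[(np.round(d["centre"],3).tolist(),round(d["score"],2)) for d in robot.spot_point(n,c)[:2]])
    M=robot.camera_model(c)
    q,_=cv2.projectPoints(np.array([p]),M["rvec"],M["tvec"],M["camera_matrix"],None);u,v=q[0,0].astype(int)
    out.append(cv2.resize(im[v-30:v+30,u-25:u+25,::-1],None,fx=8,fy=8,interpolation=cv2.INTER_CUBIC))
cv2.imwrite("pics/c2.png",np.hstack(out))
```

```text
5.75 [0.55043527 0.14851348 0.54806356] [3.14014827e+00 5.75728469e-04 1.56569680e+00]
scene isolator_pivot [([0.493, -0.046, 0.082], 0.66)]
scene isolator_tip [([0.49, -0.053, 0.112], 0.45)]
scene lid_edge [([0.547, 0.134, 0.255], 0.79)]
scene catch_tip [([0.548, 0.114, 0.314], 0.55)]
top isolator_pivot [([0.493, -0.045, 0.083], 0.73), ([0.6, 0.465, 0.004], 0.58)]
top isolator_tip [([0.488, -0.058, 0.111], 0.57)]
top lid_edge [([0.545, 0.135, 0.254], 0.75)]
top catch_tip [([0.452, -0.211, -0.0], 0.67), ([0.546, 0.119, 0.313], 0.52)]
```

View pics/c2.png

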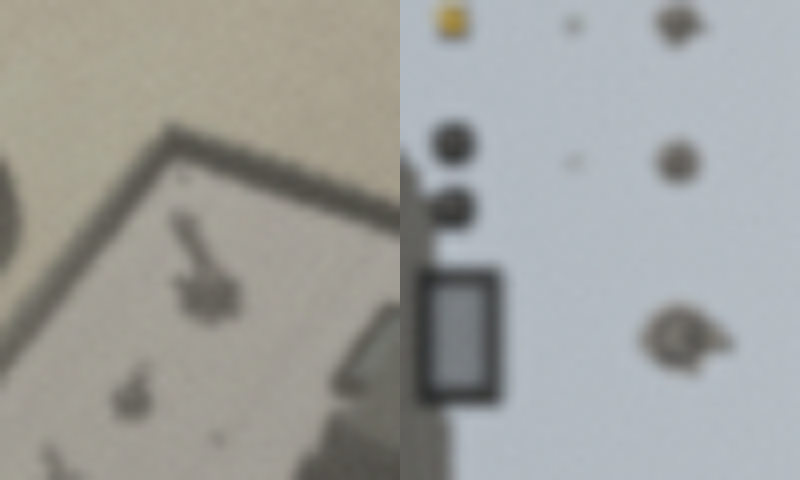

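>>> play_rows(translation=[[0.5, 0, 0], [0, 0, 0.8], [0, 0, 0.8], [0, 0, 0.8], [0, 0, 0.42], [0, 0, 0]], twist=[[0, 0, 0], [0, 0, 0], [0, 0, 0], [0, 0, 0], [0, 0, 0], [0, 0, 0]], gripper=[-1, -1, -1, -1, -1, -1])

```text
time: 6.85
tool_pos: [0.5505, 0.1665, 0.4308]
ee_rot: [-3.135, 0.002, 1.563]
wrist_force: [-0.4, 0.5, -0.2]
width: 0.0004
finger_force: 0.0
```

>>> play_rows(translation=[[-0.33, 0, 0], [-0.33, 0, 0], [-0.33, 0, 0], [-0.33, 0, 0], [-0.33, 0, 0], [-0.33, 0, 0], [0, 0, 0]], twist=[[0, 0, 0], [0, 0, 0], [0, 0, 0], [0, 0, 0], [0, 0, 0], [0, 0, 0], [0, 0, 0]], gripper=[-1, -1, -1, -1, -1, -1, -1])

```text
time: 7.55
tool_pos: [0.5501, 0.0853, 0.4346]
ee_rot: [-3.141, 0.003, 1.559]
wrist_force: [-1.0, -0.3, -0.3]
width: 0.0005
finger_force: 0.0
```

>>> play_rows(translation=[[-0.3, 0, 0.01], [-0.3, 0, 0.01], [-0.3, 0, 0.02], [-0.3, 0, 0.02], [-0.3, 0, 0.13], [-0.3, 0, 0.13], [-0.3, 0, 0.13], [0, 0, 0]], twist=[[0, 0, 0], [0, 0, 0], [0, 0, 0], [0, 0, 0], [0, 0, 0], [0, 0, 0], [0, 0, 0], [0, 0, 0]], gripper=[-1, -1, -1, -1, -1, -1, -1, -1])

```text
time: 8.35
tool_pos: [0.5493, 0.0016, 0.4151]
ee_rot: [-3.139, 0.002, 1.56]
wrist_force: [-0.2, 0.5, -0.0]
width: 0.0001
finger_force: 0.0
```

Run:
```python
from plan import *
import cv2
for c in ("scene",):
    im=robot.snapshot(c); cv2.imwrite("pics/s3.png",cv2.resize(im[110:270,180:360,::-1],None,fx=3,fy=3))
    for n in ["lid_edge","catch_tip","catch_pivot"]:
        print(c,n,[(np.round(d["centre"],3).tolist(),round(d["score"],2)) for d in robot.spot_point(n,c)[:2]])
```

```text
scene lid_edge [([0.551, -0.026, 0.238], 0.59)]
scene catch_tip [([0.551, -0.09, 0.252], 0.72), ([0.453, -0.212, -0.0], 0.61)]
scene catch_pivot [([0.552, -0.046, 0.218], 0.7)]
```

View pics/s3.png

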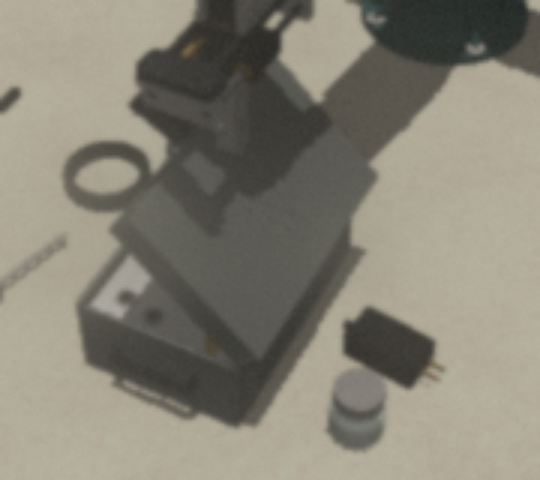

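>>> play_rows(translation=[[-0.25, 0, 0.2], [-0.25, 0, 0.2], [-0.25, 0, 0.2], [-0.19, 0, 0.27], [-0.19, 0, 0.27], [-0.19, 0, 0.27], [0, 0, 0]], twist=[[0, 0, 0], [0, 0, 0], [0, 0, 0], [0, 0, 0], [0, 0, 0], [0, 0, 0], [0, 0, 0]], gripper=[-1, -1, -1, -1, -1, -1, -1])

```text
time: 9.25
tool_pos: [0.5484, -0.0501, 0.3571]
ee_rot: [-3.136, -0.001, 1.561]
wrist_force: [0.4, -0.4, -0.6]
width: 0.0007
finger_force: 0.0
```

>>> play_rows(translation=[[-0.12, 0, 0.3], [-0.12, 0, 0.3], [-0.12, 0, 0.3], [0, 0, 0.1], [0, 0, 0]], twist=[[0, 0, 0], [0, 0, 0], [0, 0, 0], [0, 0, 0], [0, 0, 0]], gripper=[-1, -1, -1, -1, -1])

```text
time: 9.75
tool_pos: [0.5486, -0.0633, 0.3243]
ee_rot: [3.139, -0.0, 1.563]
wrist_force: [-6.4, 2.4, 16.9]
width: 0.0002
finger_force: 8.5
```

>>> play_rows(translation=[[0, 0, -0.5], [0, 0, -0.5], [-0.8, 0, 0], [-0.8, 0, 0], [-0.7, 0, 0], [0, 0, 0]], twist=[[0, 0, 0], [0, 0, 0], [0, 0, 0], [0, 0, 0], [0, 0, 0], [0, 0, 0]], gripper=[-1, -1, -1, -1, -1, -1])

```text
time: 10.35
tool_pos: [0.5479, -0.1585, 0.3589]
ee_rot: [-3.14, 0.001, 1.559]
wrist_force: [-0.6, 0.1, -0.9]
width: 0.0003
finger_force: 0.0
```

Run:
```python
from plan import *
import cv2
out=[]
for c in ("scene","top","wrist"):
    im=robot.snapshot(c)
    if c=="scene": out.append(cv2.resize(im[130:260,180:340,::-1],(400,325)))
    if c=="wrist": out.append(cv2.resize(im[:,:,::-1],(400,325)))
    for n in ["lid_edge","catch_tip","catch_pivot"]:
        print(c,n,[(np.round(d["centre"],3).tolist(),round(d["score"],2)) for d in robot.spot_point(n,c)[:2]])
cv2.imwrite("pics/s4.png",np.hstack(out))
```

```text
scene lid_edge []
scene catch_tip []
scene catch_pivot [([0.627, -0.48, -0.001], 0.65), ([0.552, -0.103, 0.098], 0.43)]
top lid_edge [([0.547, -0.094, 0.126], 0.74)]
top catch_tip [([0.55, -0.151, 0.098], 0.63), ([0.465, 0.432, 0.002], 0.47)]
top catch_pivot [([0.547, -0.097, 0.101], 0.53)]
wrist lid_edge [([0.551, -0.096, 0.127], 0.94)]
wrist catch_tip [([0.549, -0.154, 0.098], 0.97)]
wrist catch_pivot [([0.553, -0.1, 0.105], 0.78)]
```

View pics/s4.png

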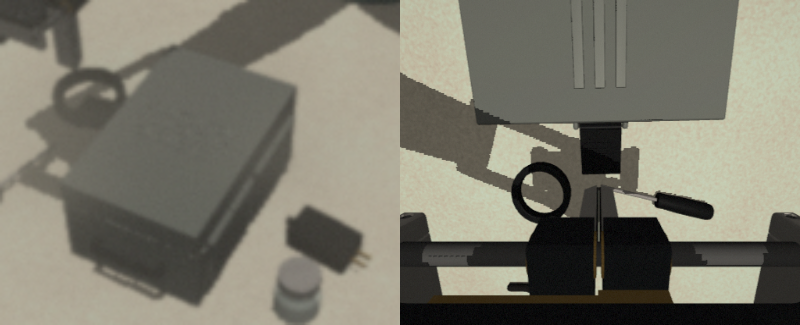

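>>> play_rows(translation=[[0.16, 0, 0.5], [0, 0, 0.5], [0, 0, 0.5], [0.04, 0, 0.18], [0.04, 0, 0.18], [0.09, 0, 0.16], [0.09, 0, 0.16], [0, 0, 0]], twist=[[0, 0, 0], [0, 0, 0], [0, 0, 0], [0, 0, 0], [0, 0, 0], [0, 0, 0], [0, 0, 0], [0, 0, 0]], gripper=[-1, -1, -1, -1, -1, -1, -1, -1])

```text
time: 11.75
tool_pos: [0.5483, -0.1384, 0.2728]
ee_rot: [-3.141, -0.0, 1.563]
wrist_force: [-0.7, -0.8, -0.2]
width: 0.0007
finger_force: 0.3
```

>>> play_rows(translation=[[0.12, 0, 0.1], [0.12, 0, 0.1], [0.14, 0, 0.08], [0.14, 0, 0.06], [0.14, 0, 0], [0.1, 0, 0], [0, 0, 0]], twist=[[0, 0, 0], [0, 0, 0], [0, 0, 0], [0, 0, 0], [0, 0, 0], [0, 0, 0], [0, 0, 0]], gripper=[-1, -1, -1, -1, -1, -1, -1])

```text
time: 12.45
tool_pos: [0.5482, -0.115, 0.2598]
ee_rot: [-3.141, 0.022, 1.561]
wrist_force: [-1.5, -26.1, -2.8]
width: 0.0004
finger_force: 13.2
```

>>> play_rows(translation=[[-0.6, 0, 0], [-0.7, 0, 0], [0, 0, -0.8], [0, 0, -0.8], [0, 0, -0.8], [0, 0, 0]], twist=[[0, 0, 0], [0, 0, 0], [0, 0, 0], [0, 0, 0], [0, 0, 0], [0, 0, 0]], gripper=[-1, -1, -1, -1, -1, -1])

```text
time: 13.05
tool_pos: [0.549, -0.1604, 0.3613]
ee_rot: [3.131, 0.004, 1.563]
wrist_force: [-0.1, 0.3, 0.5]
width: 0.0003
finger_force: 0.0
```

Run:
```python
from plan import *
import cv2
out=[]
for c in ("scene","top","wrist"):
    im=robot.snapshot(c)
    if c=="scene": out.append(cv2.resize(im[130:260,180:340,::-1],(400,325)))
    if c=="wrist": out.append(cv2.resize(im[:,:,::-1],(400,325)))
    for n in ["lid_edge","catch_tip","catch_pivot"]:
        print(c,n,[(np.round(d["centre"],3).tolist(),round(d["score"],2)) for d in robot.spot_point(n,c)[:2]])
cv2.imwrite("pics/s5.png",np.hstack(out))
```

```text
scene lid_edge [([0.551, -0.096, 0.126], 0.91)]
scene catch_tip [([0.453, -0.21, -0.0], 0.17)]
scene catch_pivot []
top lid_edge [([0.55, -0.096, 0.128], 0.98)]
top catch_tip [([0.554, -0.107, 0.053], 0.51)]
top catch_pivot [([0.623, 0.168, -0.003], 0.45), ([0.547, -0.102, 0.097], 0.41)]
wrist lid_edge [([0.548, -0.101, 0.126], 0.6)]
wrist catch_tip []
wrist catch_pivot [([0.553, -0.102, 0.103], 0.9)]
```

View pics/s5.png

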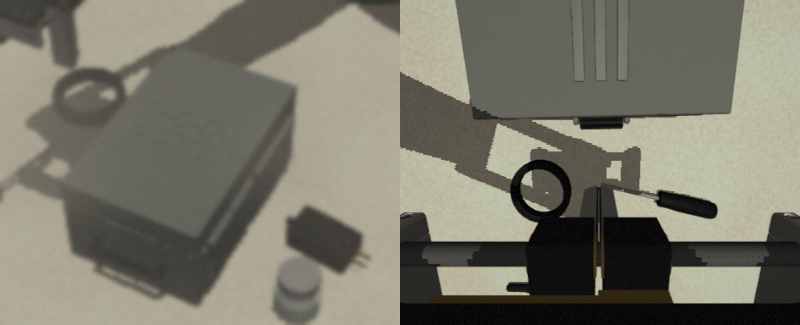

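The flap is flat against the front at wrist-picture pixel (600,124). Its tip is at y -0.107, z 0.053, the lid is shut, and the bystanders haven't moved.

```bash
python3 -c "
from bench import robot
print(robot.close_job())"
```

```text
the job is handed in; nothing more can be done
None
```

The job is handed in: the pictures show the isolator off with the output switches as they were, and afterwards the lid shut, the catch snapped down and the bystanders not visibly moved, at about 13 s on the robot's clock.

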